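Close the cement tank and set its needle valve

ROBOT

A 7-joint arm with a two-finger parallel gripper is mounted at the origin on the work surface. World frame = base frame: x ahead of the robot, y to its left, z up, the work surface at z = 0. Lengths are in m, angles in rad, forces in N, time in s.
With the tool pointing down it reaches from about 0.4 to 0.85 m from the base axis. Payload 4.4 kg.
Tool frame: the origin (TCP) lies midway between the tips of the shut fingers; the grasp point (between the pads) lies 19 mm behind it; z points along the fingers, y is the line along which they close (so a half turn about z gives the same grasp; the last joint's range is limited). The gripper opens to 94 mm and grips with 3 to 60 N. Pads are 16 mm wide; open, the fingers measure 119 mm over their backs; the gripper's body (75 mm by 177 mm) begins 78 mm behind the grasp point.
Start: joints at [1.218, 0.628, 0.038, 1.517, -0.027, 0.996, -0.02], TCP at [0.184, -0.623, 0.205] pointing down, gripper open.
Joint ranges: [-3.06, 3.06], [-0.37, 2.12], [-1.25, 1.32], [0.18, 2.47], [-1.1, 4.24], [0.23, 1.98], [-2.94, 2.94]. Speed limits (rad/s): [2.57, 2.57, 3.14, 3.14, 3.14, 3.14, 3.14].

INTERFACE

Orientations are given as a unit quaternion [x, y, z, w].
In Python, from station import bot, camera, get_calibration gives the robot as it stands.
- The arm moves only by the tool carry_out, never from a script. Its argument "motion" is a list that holds one entry, the list of rows, each a list of 5 numbers: the shift along the world's x, y, z in m, then the turn about the world's z in degrees, then the opening, from 0 (shut) to 1 (fully open). A call has 1 to 12 rows; each row shifts and turns the commanded pose from where the row before left it; what a row does not reach is not made up. A row lasts 1/10 s, in which the tool goes at most 50 mm and 8.59 degrees, less where a joint would pass 70% of its speed; a pose out of reach is approached as far as the arm can. A call is refused whole if a number of a shift passes 0.05 or a number of a turn 8.59, either way. A call with a gripper value outside its range is refused whole. The fingers move at their own pace and stop on an object; the grip force is fixed at half the most. Time passes only in rows, so rows that do not move let the fingers close. It gives the time, the measured TCP pose, the force, the opening and the grip force at its end, in the units of the state.
- bot.observe(): the state, without advancing time (a new reading comes with each control period).
- camera(name): name is "scene" or "side" or "wrist"; returns (picture, depth): 420x560x3 uint8, red, green, blue; 420x560 float32, m along the optical axis (not along the pixel's ray), 0 where there is no reading.
- get_calibration(name): a dict with "vfov" (degrees; the focal length in pixels is half the picture's height over the tangent of half this angle, whatever the lens; pixels are square), "cx", "cy" (the principal point, pixels), "rvec" (rotation vector, rad) and "tvec" (3), from world to camera coordinates, as OpenCV has them; the wrist camera has in their place "mount" (4x4, takes a point from camera to tool coordinates, whose origin is the TCP and whose axes are the flange's). Camera axes: x right, y down, z forward; pixel columns grow to the right and rows downward; lengths in m; the calibration is good to about 2 mm. A picture is of the moment at which its call begins: read the wrist's pose just before it. get_calibration takes no time and is no camera call.
- bot.job_done(): hands the job in; it is judged then, once.
The state is a dict: "clock": time; "joint_pos": joint angles; "qvel": joint speeds; "joint_efforts": joint torques, N m; "ee_pos": TCP position; "tool_rot": TCP orientation; "force": force on the tool from outside, world axes, zero at the start; "moment": the same for the moment, N m; "gripper_width": finger opening in m; "finger_force": force on a finger pad.
Only numpy, scipy, OpenCV 4.12 (cv2) and the standard library are available. Lean on these libraries where they do the work, as an engineer would, in place of code of your own. Each camera call takes 0.05 s, during which the arm holds its last target. There are 200 camera calls.

TASK

Make the bench cement dispenser ready: first screw the tank's filler cap fully tight (clockwise), then turn the valve's winged thumbscrew clockwise until it seats, and back it off a quarter turn. Finish still gripping the thumbscrew and holding it at that setting, so that its locknut can be tightened; leave the cap tight and do not disturb the other things on the bench.

Things in the scene. Friction and masses are not known exactly. Their poses are not given: they have to be found in the camera images.
- dispenser: Cement dispenser fixed to the bench, at any heading: grey base plate 270 x 110 x 12 mm; round aluminium tank (88 mm across, shoulder rising to 97 mm) centred at local x = -75 mm; brass needle valve (32 mm square, 75 mm high) centred at local x = +75 mm; copper pipe between. Origin: centre of the plate's underside; z up. Nothing on it is over 145 mm high.
- cap_grip (a point): Centre of the tank's filler cap: black ribbed round cap 48 mm across, 28 mm high, spanning 114 to 142 mm above the bench (this point: 128 mm), z up. Captive: it only turns. The frame turns with the cap; the grey line on its top runs from the axis along -y and, when tight, points to the small dark mark on the tank's shoulder (dispenser's -y side).
- filler_cap (a joint): Turn of the filler cap, rad: 0 = fully tight against a firm stop; grows anticlockwise seen from above (loosening). Starts 0.8 to 1.4. Turns with about 0.12 N m of friction and stays where it is left.
- wing_grip (a point): Middle of the valve thumbscrew's upright steel wing: 42 mm long (frame's x), 10 mm thick (y), 26 mm high, spanning 112 to 138 mm above the bench; this point is on the screw's vertical axis at 128 mm, z up, and the frame turns with the screw. Grip across the thickness. Under the wing a 20 mm hub down to 100 mm, then a 22 mm bonnet with a 29 mm locknut at 84 to 90 mm.
- thumbscrew (a joint): Turn of the thumbscrew, rad: 0 = seated against a firm stop; grows anticlockwise seen from above (backing off), 1.57 = a quarter turn off the seat. Starts 1.5 to 2.3; it can open to 3.6. It does not rise noticeably as it turns, has about 0.06 N m of friction and stays where it is left.
- tin: Bystander: loose round tin 60 mm across, 75 mm high, beside the dispenser (about 125 mm from its centre line). Origin: centre of its underside.
- hammer: Bystander: loose cobbler's hammer 220 mm long lying on the bench on the dispenser's other side, under 60 mm high.
- shoe_last: Bystander: loose yellow plastic shoe last 160 mm long, 70 mm high, on the bench at the robot's right. Origin: underside, under its heel half.
- pattern_stack: Bystander: loose stack of card patterns 204 x 116 x 36 mm on the bench at the robot's left. Origin: centre of its underside.

How it is judged:
By the outcome, as a careful person would: the job done as asked, in the order asked, and still so for the second after the job is handed in, while the arm keeps its last pose, push and grip.
It also fails if it takes over 51 s, if anything falls off the work surface, if the arm or the gripper's body presses on something with over 40 N, if the wrist force passes 120 N, or if a joint passes its speed limit or range.

## Working session

There is one attempt and no reset: what is moved stays moved. The work goes in short steps, Python scripts to look and compute and a tool call to move; the robot and the scene stay as the last step left them, time stands still between calls to the robot, and variables do not carry over. Pictures are saved under pics/ and viewed, at most 10 in all, crops included, and the job is handed in when it is done.

Besides the shell and the picture viewer there is one more tool, called after ">>>" in YAML: its name, and indented under it one key for each argument. carry_out: Moves the arm, as the interface text tells. Its arguments: {"type":"object","properties":{"motion":{"type":"array"}},"required":["motion"]}

```bash
mkdir -p pics
cat > h.py <<'E'
import numpy as np,cv2
from station import bot,camera,get_calibration
from scipy.spatial.transform import Rotation as R
def shot(n,f):
    s=bot.observe();p,d=camera(n);np.savez('pics/'+f+'.npz',p=p,d=d,pos=s['ee_pos'],q=s['tool_rot']);cv2.imwrite('pics/'+f+'.png',p[:,:,::-1]);return s,p,d
def cam(n,z):
    c=get_calibration(n);f=210/np.tan(np.radians(c['vfov'])/2)
    if 'mount' in c:
        T=np.eye(4);T[:3,:3]=R.from_quat(z['q']).as_matrix();T[:3,3]=z['pos'];T=T@np.array(c['mount'])
    else:
        T=np.eye(4);Rm=cv2.Rodrigues(np.array(c['rvec'],float))[0];T[:3,:3]=Rm.T;T[:3,3]=-Rm.T@np.array(c['tvec'],float).ravel()
    return c,f,T
def pt(n,file,u,v,z=None):
    Z=np.load('pics/'+file+'.npz');c,f,T=cam(n,Z)
    r=np.array([(u-c['cx'])/f,(v-c['cy'])/f,1])
    if z is None: k=Z['d'][int(round(v)),int(round(u))]
    else: k=(z-T[2,3])/(T[:3,:3]@r)[2]
    return T[:3,:3]@r*k+T[:3,3]
E
python3 - <<'E'
from h import *
s,p,d=shot('scene','s1');print(s)
shot('wrist','w1')
for n in('scene','side','wrist'):print(n,get_calibration(n))
E
```

```text
{'clock': 0.0, 'joint_pos': array([ 1.21821294,  0.62932966,  0.0384295 ,  1.51833186, -0.02701756,
        0.99628433, -0.01999471]), 'qvel': array([-0.00104127,  0.00118088, -0.00046255,  0.0008087 , -0.00107679,
       -0.00152383, -0.00023121]), 'joint_efforts': array([-1.54634859e-04, -5.49713159e+01,  1.14350371e+00, -1.86621952e+01,
       -5.21869480e-02,  2.38039641e-02,  1.92357161e-04]), 'ee_pos': array([ 0.18372248, -0.62282123,  0.20457611]), 'tool_rot': array([ 9.89736124e-01,  1.42904032e-01, -1.31416945e-04, -9.08481015e-04]), 'force': array([ 0.48105802, -0.36496801,  0.97795413]), 'moment': array([-0.02798335,  0.00625266,  0.04611343]), 'finger_force': 0.0, 'gripper_width': 0.09373842803411579}
scene {'vfov': 50.98211594757255, 'cx': 277.2683653539671, 'cy': 210.19615391355686, 'rvec': array([ 0.73743758,  2.42966173, -1.330366  ]), 'tvec': array([ 0.46421238, -0.08747278,  1.67000392])}
side {'vfov': 48.58466150507395, 'cx': 282.3290810032688, 'cy': 204.92111960851068, 'rvec': array([ 1.03117396, -2.35591801,  1.13326726]), 'tvec': array([0.39438261, 0.31902451, 1.41394672])}
wrist {'vfov': 71.67895675294224, 'cx': 281.7951430311418, 'cy': 206.49070300705796, 'mount': array([[-1.87931754e-04, -9.59791368e-01, -2.80714260e-01,
         8.21513743e-02],
       [ 9.99999964e-01, -2.33598996e-04,  1.29222339e-04,
        -9.86163212e-04],
       [-1.89601055e-04, -2.80714225e-01,  9.59791377e-01,
        -1.79277318e-01],
       [ 0.00000000e+00,  0.00000000e+00,  0.00000000e+00,
         1.00000000e+00]])}
```

View pics/s1.png

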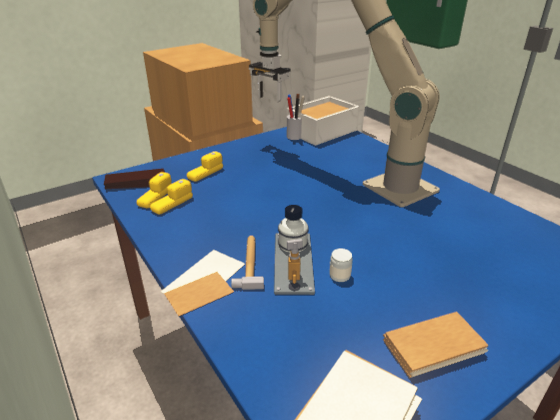

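Run:
```python
from h import *
shot('side','d1')
```

```text
(no output)
```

View pics/d1.png

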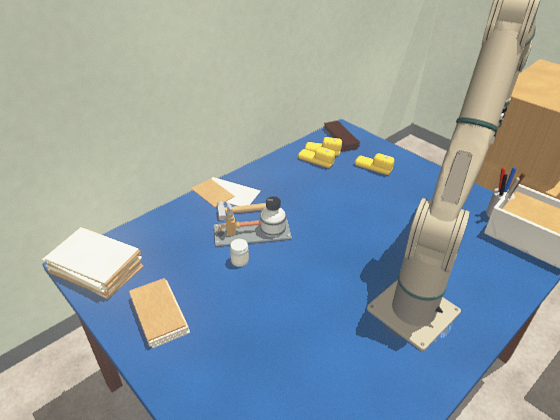

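The scene picture shows the dispenser with its cap top at about (293,211), the valve at (294,262), the tin at (341,265) and the hammer at (250,265). In the side picture the cap is at (272,203), the valve at (230,220) and the tin at (239,252).

Run:
```python
from h import *
print('cap',pt('scene','s1',293,210,.142),pt('side','d1',272,201,.142))
print('wing',pt('scene','s1',295,245,.13),pt('side','d1',230,209,.13))
for u,v in((276,292),(313,291),(276,236),(309,234)):print('plate',pt('scene','s1',u,v,.012))
for u,v in((214,226),(216,243),(291,238),(289,220)):print('plateS',pt('side','d1',u,v,.012))
print('tin',pt('scene','s1',341,254,.075),pt('side','d1',239,244,.075),pt('scene','s1',293,210))
for f,b in(('s1',(225,170,360,305)),('d1',(190,180,310,275))):
    p=cv2.imread(f'pics/{f}.png')[b[1]:b[3],b[0]:b[2]];k=600/p.shape[0] if f=='s1' else 6;cv2.imwrite(f'pics/{f}c.png',cv2.resize(p,None,fx=k,fy=k,interpolation=cv2.INTER_CUBIC))
```

```text
cap [0.55851765 0.08461104 0.142     ] [0.54685186 0.07940059 0.142     ]
wing [0.64157538 0.21101111 0.13      ] [0.62079234 0.20362718 0.13      ]
plate [0.71166853 0.22553641 0.012     ]
plate [0.62745188 0.27747827 0.012     ]
plate [0.57172911 0.01411817 0.012     ]
plate [0.47900995 0.06358902 0.012     ]
plateS [0.70055639 0.22235786 0.012     ]
plateS [0.62452723 0.27033326 0.012     ]
plateS [0.46816997 0.06028795 0.012     ]
plateS [ 0.54274742 -0.00142869  0.012     ]
tin [0.51755491 0.25622958 0.075     ] [0.51426979 0.25399408 0.075     ] [0.5581472  0.08409964 0.14159576]
```

>>> carry_out:
  motion:
    - [[0.015, 0.03, 0.03, 6.3, 1], [0.02, 0.038, 0.02, 6.3, 1], [0.021, 0.039, 0.02, 6.3, 1], [0.021, 0.039, 0.02, 6.3, 1], [0.021, 0.039, 0, 6.3, 1], [0.021, 0.039, 0, 6.3, 1], [0.021, 0.039, 0, 6.3, 1], [0.021, 0.039, 0, 6.3, 1], [0.021, 0.039, 0, 6.3, 1], [0.021, 0.039, 0, 6.3, 1]]

```text
clock: 1.15
ee_pos: [0.3873, -0.2418, 0.2955]
tool_rot: [0.768, 0.641, -0.0, 0.0]
force: [0.8, -0.2, -0.5]
gripper_width: 0.0937
finger_force: 0.0
```

>>> carry_out:
  motion:
    - [[0.021, 0.039, 0, 6.3, 1], [0.021, 0.039, 0, 6.3, 1], [0.021, 0.039, 0, 6.3, 1], [0.021, 0.039, 0, 6.3, 1], [0.021, 0.039, 0, 6.3, 1], [0.021, 0.039, 0, 6.3, 1], [0.021, 0.039, 0, 6.3, 1], [0.021, 0.039, 0, 6.3, 1], [0.021, 0.039, 0, 6.3, 1], [0.021, 0.039, 0, 6.3, 1], [0, 0, 0, 0, 1], [0, 0, 0, 0, 1]]

```text
clock: 2.35
ee_pos: [0.5965, 0.1471, 0.2946]
tool_rot: [0.322, 0.947, -0.0, -0.001]
force: [0.5, -0.3, -0.0]
gripper_width: 0.0941
finger_force: 0.0
```

Run:
```python
from h import *
s,p,d=shot('wrist','w2');print(s['clock'],s['ee_pos'],R.from_quat(s['tool_rot']).as_matrix()[:,0],s['joint_pos'],s['moment'])
```

```text
2.35 [0.5964928  0.1471016  0.29461107] [-0.79318465  0.60898005  0.00118391] [ 0.10837254  0.56416777 -0.666488    1.4868505   0.3595522   1.21694792
  0.30769193] [-0.03007806 -0.11005419  0.02625218]
```

View pics/w2.png

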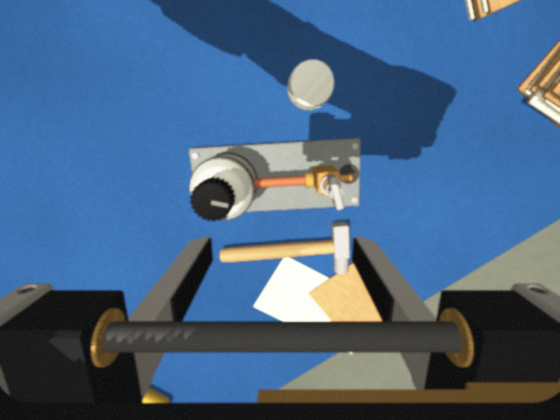

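The wrist picture shows the cap top at about (213,200) with its grey line pointing right. The wing is at about (335,193), pointing slightly down and right.

Run:
```python
from h import *
p=cv2.imread('pics/w2.png')[135:225,180:370]
k=cv2.resize(p,None,fx=4.2,fy=4.2,interpolation=cv2.INTER_CUBIC);cv2.imwrite('pics/w2c.png',k)
```

```text
(no output)
```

View pics/w2c.png

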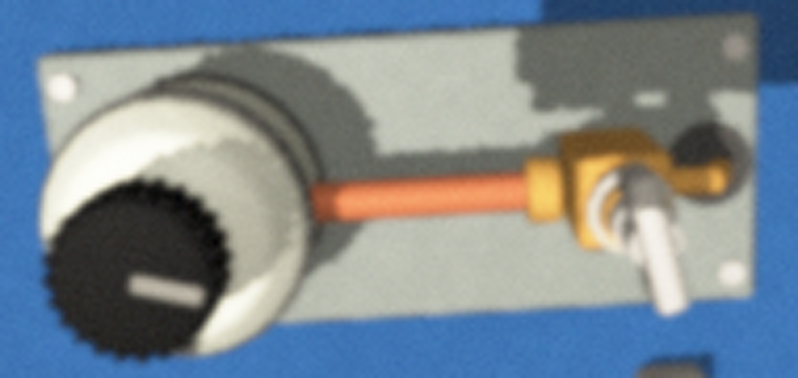

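```bash
cat >> h.py <<'E'
def cloud(n,file):
    Z=np.load('pics/'+file+'.npz');c,f,T=cam(n,Z);v,u=np.mgrid[:420,:560];d=Z['d']
    P=np.stack([(u-c['cx'])/f*d,(v-c['cy'])/f*d,d],-1)
    return P@T[:3,:3].T+T[:3,3],Z['p']
E
python3 - <<'E'
from h import *
P,_=cloud('wrist','w2')
P=P[135:225,180:370].reshape(-1,3)
c=P[(P[:,2]>.137)&(P[:,2]<.15)&(np.hypot(P[:,0]-.553,P[:,1]-.082)<.04)]
(x,y),r=cv2.minEnclosingCircle(c[:,:2].astype(np.float32));print('cap',c.mean(0),len(c),(x,y,r))
w=P[(P[:,2]>.115)&(P[:,2]<.15)&(np.hypot(P[:,0]-.642,P[:,1]-.203)<.05)]
print('all',len(w));
for lo in(.118,.130,.134):
    a=w[w[:,2]>lo];m=a.mean(0);e,V=np.linalg.eigh(np.cov(a[:,:2].T));t=V[:,1];pr=(a[:,:2]-m[:2])@t
    print('wing',lo,len(a),m,np.degrees(np.arctan2(t[1],t[0])),np.ptp(pr),m[:2]+t*(pr.max()+pr.min())/2,a[:,2].max())
pp=lambda u,v,z:pt('wrist','w2',180+(u+.5)/4.2-.5,135+(v+.5)/4.2-.5,z)
for q in((40,57),(757,13),(752,297)):print('corner',pp(*q,.012))
a,b=pp(130,286,.142),pp(205,297,.142);print('line',a,b,np.degrees(np.arctan2(*(b-a)[1::-1])))
print('holes',[pp(*q,.012) for q in((60,88),(734,48),(733,273))])
E
```

```text
cap [0.55085503 0.07692538 0.1418354 ] 1321 (0.5512558817863464, 0.0755852609872818, 0.02561667561531067)
all 381
wing 0.118 375 [0.6332015  0.19960661 0.13526741] 159.1231680284805 0.04109469833703955 [0.63475559 0.19901388] 0.13956424612492013
wing 0.13 327 [0.63423997 0.19962382 0.13690515] 158.92697553762824 0.041028277478164524 [0.63491488 0.19936375] 0.13956424612492013
wing 0.134 306 [0.63452446 0.19979167 0.13722857] 158.86297540618372 0.041026966665150266 [0.63500585 0.19960557] 0.13956424612492013
corner [0.47427626 0.05849054 0.012     ]
corner [0.62347255 0.2789941  0.012     ]
corner [0.71357031 0.21759817 0.012     ]
line [0.55291263 0.07469168 0.142     ] [0.5682597  0.08938889 0.142     ] 43.76086710478959
holes [array([0.48730133, 0.05666618, 0.012     ]), array([0.62889497, 0.26525995, 0.012     ]), array([0.70086572, 0.21708128, 0.012     ])]
```

>>> carry_out:
  motion:
    - [[-0.02, -0.035, 0, 0, 1], [-0.0255, -0.036, -0.02, 0, 1], [0, 0, -0.04, 0, 1], [0, 0, -0.04, 0, 1], [0, 0, -0.03, 0, 1], [0, 0, -0.03, 0, 1], [0, 0, -0.0256, 0, 1], [0, 0, 0, 0, 1]]

```text
clock: 3.2
ee_pos: [0.5485, 0.0723, 0.1074]
tool_rot: [0.323, 0.946, -0.002, -0.002]
force: [-0.7, 0.1, -0.6]
gripper_width: 0.094
finger_force: 0.0
```

>>> carry_out:
  motion:
    - [[0, 0, 0, 0, 0.4], [0, 0, 0, 0, 0.4], [0, 0, 0, 0, 0.4], [0, 0, 0, 0, 0.4], [0, 0, 0, 0, 0.4], [0, 0, 0, 0, 0.4], [0, 0, 0, 0, 0.4], [0, 0, 0, 0, 0.4]]

```text
clock: 4.0
ee_pos: [0.5514, 0.0753, 0.1101]
tool_rot: [0.322, 0.947, -0.0, 0.0]
force: [-0.7, -1.5, 4.3]
gripper_width: 0.0473
finger_force: 30.0
```

>>> carry_out:
  motion:
    - [[0, 0, 0, -4, 0.3], [0, 0, 0, -6, 0.3], [0, 0, 0, -6, 0.3], [0, 0, 0, -6, 0.3], [0, 0, 0, -6, 0.3], [0, 0, 0, -6, 0.3], [0, 0, 0, -6, 0.3], [0, 0, 0, -6, 0.3], [0, 0, 0, -6, 0.3], [0, 0, 0, -6, 0.3], [0, 0, 0, -6, 0.3], [0, 0, 0, 0, 0.3]]

```text
clock: 5.2
ee_pos: [0.5519, 0.0755, 0.1101]
tool_rot: [0.775, 0.632, 0.0, 0.0]
force: [0.3, -1.0, 3.3]
gripper_width: 0.0476
finger_force: 30.0
```

```bash
cat > st.py <<'E'
from h import *
s=bot.observe();x=R.from_quat(s['tool_rot']).as_matrix()[:,0]
print(s['clock'],s['ee_pos'].round(4),'yaw',np.degrees(np.arctan2(x[1],x[0])).round(2),'F',s['force'].round(1),'M',s['moment'].round(3),'j',s['joint_pos'].round(2),'w',s['gripper_width'].round(4))
E
python3 st.py
```

```text
Traceback (most recent call last):
  File "st.py", line 3, in <module>
    print(s['clock'],s['ee_pos'].round(4),'yaw',np.degrees(np.arctan2(x[1],x[0])).round(2),'F',s['force'].round(1),'M',s['moment'].round(3),'j',s['joint_pos'].round(2),'w',s['gripper_width'].round(4))
                                                                                                                                                                            ^^^^^^^^^^^^^^^^^^^^^^^^
AttributeError: 'float' object has no attribute 'round'
```

```bash
sed -i "s/s\['gripper_width'\].round(4)/s['gripper_width']/" st.py; python3 st.py
```

```text
5.2 [0.5519 0.0755 0.1101] yaw 78.4 F [ 0.3 -1.   3.3] M [-0.239 -0.095 -0.125] j [-0.02  0.63 -0.25  1.87  0.24  0.67 -0.62] w 0.04758443398657862
```

>>> carry_out:
  motion:
    - [[0, 0, 0, -3, 0.3], [0, 0, 0, -3, 0.3], [0, 0, 0, -2, 0.3], [0, 0, 0, -2, 0.3], [0, 0, 0, -2, 0.3], [0, 0, 0, -2, 0.3], [0, 0, 0, 0, 0.3]]

```text
clock: 5.9
ee_pos: [0.5525, 0.0765, 0.1101]
tool_rot: [0.846, 0.533, 0.001, 0.0]
force: [3.6, 0.7, 2.3]
gripper_width: 0.0474
finger_force: 30.0
```

```bash
python3 st.py
```

```text
5.9 [0.5525 0.0765 0.1101] yaw 64.45 F [3.6 0.7 2.3] M [ 0.233 -0.838  0.476] j [-0.07  0.63 -0.18  1.87  0.17  0.66 -0.8 ] w 0.04743592796593847
```

>>> carry_out:
  motion:
    - [[0, 0, 0, -2, 0.3], [0, 0, 0, -2, 0.3], [0, 0, 0, 0, 0.3]]

```text
clock: 6.2
ee_pos: [0.5529, 0.0769, 0.1102]
tool_rot: [0.865, 0.503, 0.002, -0.0]
force: [4.5, 2.4, 1.0]
gripper_width: 0.0476
finger_force: 30.0
```

```bash
python3 st.py
```

```text
6.2 [0.5529 0.0769 0.1102] yaw 60.33 F [4.5 2.4 1. ] M [ 0.619 -1.17   0.415] j [-0.08  0.63 -0.16  1.87  0.15  0.66 -0.85] w 0.04763455890430913
```

>>> carry_out:
  motion:
    - [[0, 0, 0, -3, 0.3], [0, 0, 0, -3, 0.3], [0, 0, 0, 0, 0.3]]

```text
clock: 6.5
ee_pos: [0.5527, 0.0763, 0.1102]
tool_rot: [0.89, 0.457, 0.001, 0.0]
force: [5.7, 1.7, 1.2]
gripper_width: 0.0473
finger_force: 30.0
```

```bash
python3 st.py
```

```text
6.5 [0.5527 0.0763 0.1102] yaw 54.37 F [5.7 1.7 1.2] M [ 0.31  -1.224  0.45 ] j [-0.1   0.62 -0.13  1.87  0.12  0.65 -0.93] w 0.047257891769759926
```

>>> carry_out:
  motion:
    - [[0, 0, 0, 0, 1], [0, 0, 0, 0, 1], [0, 0, 0, 0, 1], [0, 0, 0, 0, 1], [0, 0, 0, 0, 1], [0, 0, 0.03, 0, 1], [0, 0, 0.03, 0, 1], [0, 0, 0.04, 0, 1], [0, 0, 0.04, 5, 1], [0.01, 0.015, 0.03, 8, 1], [0.01, 0.015, 0, 8, 1], [0.01, 0.015, 0, 8, 1]]

```text
clock: 7.7
ee_pos: [0.5821, 0.121, 0.2814]
tool_rot: [0.745, 0.667, 0.001, 0.001]
force: [0.4, 0.0, -0.1]
gripper_width: 0.094
finger_force: 0.0
```

>>> carry_out:
  motion:
    - [[0.01, 0.015, 0, 8, 1], [0.01, 0.015, 0, 8, 1], [0.01, 0.015, 0, 8, 1], [0.01, 0.015, 0, 8, 1], [0.0135, 0.019, 0, 8, 1], [0, 0, 0, 8, 1], [0, 0, 0, 8, 1], [0, 0, 0, 8, 1], [0, 0, 0, 8, 1], [0, 0, 0, 3.5, 1], [0, 0, 0, 0, 1], [0, 0, 0, 0, 1]]

```text
clock: 8.9
ee_pos: [0.6348, 0.1993, 0.2796]
tool_rot: [0.184, 0.983, -0.0, -0.0]
force: [-0.2, 1.0, -0.4]
gripper_width: 0.0942
finger_force: 0.0
```

```bash
python3 st.py
python3 - <<'E'
from h import *
s,p,d=shot('wrist','w3')
P,_=cloud('wrist','w3');P=P.reshape(-1,3)
c=P[(P[:,2]>.137)&(P[:,2]<.15)&(np.hypot(P[:,0]-.553,P[:,1]-.078)<.04)]
print('cap',cv2.minEnclosingCircle(c[:,:2].astype(np.float32)))
w=P[(P[:,2]>.115)&(P[:,2]<.145)&(np.hypot(P[:,0]-.635,P[:,1]-.2)<.045)]
for lo in(.118,.134):
    a=w[w[:,2]>lo];(r,wh,an)=cv2.minAreaRect(a[:,:2].astype(np.float32));m=a.mean(0);e,V=np.linalg.eigh(np.cov(a[:,:2].T));t=V[:,1]
    print(lo,len(a),m,np.degrees(np.arctan2(t[1],t[0])),r,wh,an)
E
```

```text
8.9 [0.6348 0.1993 0.2796] yaw 158.82 F [-0.2  1.  -0.4] M [ 0.027 -0.21  -0.011] j [-0.01  0.65 -0.62  1.36  0.38  1.25  0.55] w 0.09420005648601468
cap ((0.5511465668678284, 0.07563971728086472), 0.0258317980915308)
0.118 374 [0.63394639 0.20047148 0.13612561] 158.9031340522985 (0.6351181864738464, 0.19965742528438568) (0.015261958353221416, 0.04122142493724823) 61.253334045410156
0.134 326 [0.63498886 0.20011701 0.137209  ] 159.01414351698327 (0.6353263854980469, 0.19943520426750183) (0.014856770634651184, 0.04113515093922615) 76.05754089355469
```

View pics/w3.png

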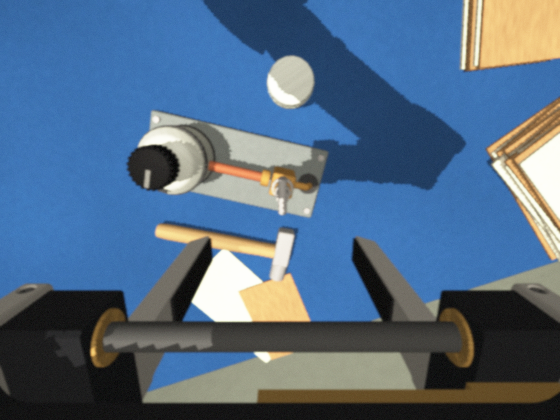

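The cap's grey line now runs from about (148,170) to (148,187), and the wing is at (283,190), in line with the tool. I'll measure the line's heading.

Run:
```python
from h import *
p=np.load('pics/w3.npz')['p']
g=p[140:195,125:182].astype(int).min(-1);v,u=np.nonzero(g>90)
# bright line pixels inside cap disc
m=np.hypot(u+125-148,v+140-168)<22
m&=np.hypot(u+125-148,v+140-179)<12
u=u[m]+125.;v=v[m]+140.;print(len(u))
P=np.array([pt('wrist','w3',a,b,.142)[:2] for a,b in zip(u,v)])
e,V=np.linalg.eigh(np.cov(P.T));print(P.mean(0),e**.5,np.degrees(np.arctan2(V[1,1],V[0,1])))
c=P.mean(0)-[.5512,.0756];print(c,np.degrees(np.arctan2(c[1],c[0])))
img=cv2.resize(p[125:205,115:195,::-1],None,fx=7,fy=7,interpolation=cv2.INTER_CUBIC);cv2.imwrite('pics/w3c.png',img)
```

```text
104
[0.56065078 0.06874285] [0.00176599 0.00600979] 145.60093952474293
[ 0.00945078 -0.00685715] -35.96330265503768
```

View pics/w3c.png

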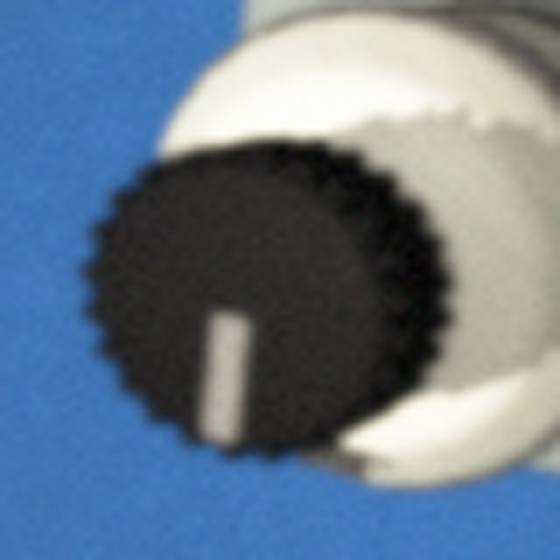

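The cap line heads −34.4°; −34.1° was expected when tight, so the cap is tight. Now the wing.

>>> carry_out:
  motion:
    - [[0.0005, 0.0004, -0.03, 0.2, 1], [0, 0, -0.04, 0, 0.6], [0, 0, -0.04, 0, 0.6], [0, 0, -0.03, 0, 0.6], [0, 0, -0.03, 0, 0.6], [0, 0, 0, 0, 0.6], [0, 0, 0, 0, 0.6]]

```text
clock: 9.65
ee_pos: [0.6355, 0.2002, 0.1103]
tool_rot: [0.181, 0.983, 0.0, -0.0]
force: [-0.5, 1.0, -0.3]
gripper_width: 0.0561
finger_force: 0.0
```

>>> carry_out:
  motion:
    - [[0, 0, 0, 0, 0], [0, 0, 0, 0, 0], [0, 0, 0, 0, 0], [0, 0, 0, 0, 0], [0, 0, 0, 0, 0], [0, 0, 0, 0, 0], [0, 0, 0, 0, 0], [0, 0, 0, 0, 0], [0, 0, 0, 0, 0]]

```text
clock: 10.55
ee_pos: [0.6354, 0.1994, 0.1103]
tool_rot: [0.181, 0.983, -0.0, 0.0]
force: [-2.4, -1.1, 5.2]
gripper_width: 0.0181
finger_force: 30.0
```

```bash
python3 st.py
```

```text
10.55 [0.6354 0.1994 0.1103] yaw 159.11 F [-2.4 -1.1  5.2] M [-0.584  0.211  0.001] j [-0.04  0.81 -0.55  1.54  0.49  0.93  0.46] w 0.018119888819433706
```

The opening is 18 mm on a 10 mm wing, so the tips have probably caught the hub, which tops out at 112 mm. I'll open, raise 6 mm and grip again.

>>> carry_out:
  motion:
    - [[0, 0, 0, 0, 0.4], [0, 0, 0, 0, 0.4], [0, 0, 0, 0, 0.4], [0, 0, 0.006, 0, 0.4], [0, 0, 0, 0, 0.4], [0, 0, 0, 0, 0.4]]

```text
clock: 11.15
ee_pos: [0.6356, 0.2002, 0.1162]
tool_rot: [0.181, 0.983, 0.0, 0.0]
force: [0.9, 0.4, 0.7]
gripper_width: 0.0377
finger_force: 0.0
```

>>> carry_out:
  motion:
    - [[0, 0, 0, 0, 0], [0, 0, 0, 0, 0], [0, 0, 0, 0, 0], [0, 0, 0, 0, 0], [0, 0, 0, 0, 0], [0, 0, 0, 0, 0], [0, 0, 0, 0, 0], [0, 0, 0, 0, 0]]

```text
clock: 11.95
ee_pos: [0.6352, 0.1995, 0.1158]
tool_rot: [0.181, 0.983, -0.0, -0.0]
force: [-0.6, -1.6, 0.9]
gripper_width: 0.01
finger_force: 30.0
```

```bash
python3 st.py
```

```text
11.95 [0.6352 0.1995 0.1158] yaw 159.12 F [-0.6 -1.6  0.9] M [-0.366  0.206 -0.031] j [-0.04  0.8  -0.55  1.54  0.49  0.94  0.46] w 0.009982442514323288
```

Now it has a clean 10 mm grip. Turning clockwise.

>>> carry_out:
  motion:
    - [[0, 0, 0, -4, 0], [0, 0, 0, -8, 0], [0, 0, 0, -8, 0], [0, 0, 0, -8, 0], [0, 0, 0, -8, 0], [0, 0, 0, -8, 0], [0, 0, 0, -8, 0], [0, 0, 0, -8, 0], [0, 0, 0, -8, 0], [0, 0, 0, -8, 0], [0, 0, 0, -8, 0], [0, 0, 0, -8, 0]]

```text
clock: 13.15
ee_pos: [0.6364, 0.2, 0.1158]
tool_rot: [0.835, 0.551, 0.001, 0.0]
force: [2.2, -0.7, -2.1]
gripper_width: 0.0097
finger_force: 30.0
```

```bash
python3 st.py
```

```text
13.15 [0.6364 0.2    0.1158] yaw 66.84 F [ 2.2 -0.7 -2.1] M [-0.297 -0.441  0.101] j [-0.28  0.75 -0.12  1.55  0.11  0.85 -0.84] w 0.009696285201293186
```

>>> carry_out:
  motion:
    - [[0, 0, 0, 0, 0], [0, 0, 0, -2, 0], [0, 0, 0, -1, 0], [0, 0, 0, -1, 0], [0, 0, 0, 0, 0], [0, 0, 0, 0, 0]]

```text
clock: 13.75
ee_pos: [0.6364, 0.1999, 0.1158]
tool_rot: [0.852, 0.524, 0.001, 0.0]
force: [5.0, -0.9, -3.9]
gripper_width: 0.0098
finger_force: 30.0
```

```bash
python3 st.py
```

```text
13.75 [0.6364 0.1999 0.1158] yaw 63.14 F [ 5.  -0.9 -3.9] M [-0.207 -1.32  -0.009] j [-0.29  0.75 -0.1   1.55  0.09  0.85 -0.89] w 0.009802807441216485
```

>>> carry_out:
  motion:
    - [[0, 0, 0, -2, 0], [0, 0, 0, 0, 0], [0, 0, 0, 0, 0]]

```text
clock: 14.05
ee_pos: [0.6364, 0.1999, 0.1158]
tool_rot: [0.861, 0.509, 0.001, 0.0]
force: [5.4, -1.3, -5.0]
gripper_width: 0.0099
finger_force: 30.0
```

```bash
python3 st.py
```

```text
14.05 [0.6364 0.1999 0.1158] yaw 61.14 F [ 5.4 -1.3 -5. ] M [-0.194 -1.339 -0.039] j [-0.3   0.75 -0.09  1.55  0.08  0.85 -0.92] w 0.009874968806896083
```

>>> carry_out:
  motion:
    - [[0, 0, 0, -2, 0], [0, 0, 0, 0, 0], [0, 0, 0, 0, 0]]

```text
clock: 14.35
ee_pos: [0.6365, 0.1999, 0.1159]
tool_rot: [0.87, 0.493, 0.001, 0.0]
force: [5.1, -0.7, -4.3]
gripper_width: 0.0099
finger_force: 30.0
```

```bash
python3 st.py
```

```text
14.35 [0.6365 0.1999 0.1159] yaw 59.14 F [ 5.1 -0.7 -4.3] M [-0.235 -1.313 -0.   ] j [-0.3   0.75 -0.08  1.55  0.07  0.84 -0.95] w 0.009937481169378648
```

>>> carry_out:
  motion:
    - [[0, 0, 0, -2, 0], [0, 0, 0, 0, 0], [0, 0, 0, 0, 0]]

```text
clock: 14.65
ee_pos: [0.6365, 0.1999, 0.1159]
tool_rot: [0.878, 0.478, 0.001, 0.0]
force: [5.8, -1.3, -4.8]
gripper_width: 0.01
finger_force: 30.0
```

```bash
python3 st.py
```

```text
14.65 [0.6365 0.1999 0.1159] yaw 57.14 F [ 5.8 -1.3 -4.8] M [-0.265 -1.323 -0.006] j [-0.31  0.75 -0.07  1.55  0.06  0.84 -0.97] w 0.009982757302434054
```

>>> carry_out:
  motion:
    - [[0, 0, 0, -2, 0], [0, 0, 0, 0, 0], [0, 0, 0, 0, 0]]

```text
clock: 14.95
ee_pos: [0.6365, 0.1999, 0.1158]
tool_rot: [0.886, 0.463, 0.001, 0.0]
force: [5.6, 0.0, -5.4]
gripper_width: 0.0094
finger_force: 30.1
```

```bash
python3 st.py
```

```text
14.95 [0.6365 0.1999 0.1158] yaw 55.2 F [ 5.6  0.  -5.4] M [-0.255 -1.433  0.262] j [-0.31  0.75 -0.06  1.55  0.06  0.84 -1.  ] w 0.009439747270471751
```

>>> carry_out:
  motion:
    - [[0, 0, 0, -2, 0], [0, 0, 0, 0, 0], [0, 0, 0, 0, 0]]

```text
clock: 15.25
ee_pos: [0.6365, 0.1999, 0.1159]
tool_rot: [0.894, 0.448, 0.001, 0.0]
force: [5.1, -0.3, -4.6]
gripper_width: 0.0101
finger_force: 30.6
```

```bash
python3 st.py
```

```text
15.25 [0.6365 0.1999 0.1159] yaw 53.24 F [ 5.1 -0.3 -4.6] M [-0.331 -1.356  0.47 ] j [-0.32  0.75 -0.05  1.55  0.05  0.84 -1.03] w 0.010079262060395418
```

>>> carry_out:
  motion:
    - [[0, 0, 0, -2, 0], [0, 0, 0, 0, 0], [0, 0, 0, 0, 0]]

```text
clock: 15.55
ee_pos: [0.6365, 0.1999, 0.1159]
tool_rot: [0.902, 0.433, 0.001, 0.001]
force: [5.3, -0.3, -4.8]
gripper_width: 0.0101
finger_force: 31.8
```

```bash
python3 st.py
```

```text
15.55 [0.6365 0.1999 0.1159] yaw 51.28 F [ 5.3 -0.3 -4.8] M [-0.295 -1.359  0.607] j [-0.32  0.75 -0.04  1.55  0.04  0.84 -1.05] w 0.010129891072415992
```

>>> carry_out:
  motion:
    - [[0, 0, 0, 4, 0], [0, 0, 0, 8, 0], [0, 0, 0, 8, 0], [0, 0, 0, 8, 0], [0, 0, 0, 8, 0], [0, 0, 0, 8, 0], [0, 0, 0, 8, 0], [0, 0, 0, 8, 0], [0, 0, 0, 8, 0], [0, 0, 0, 8, 0], [0, 0, 0, 8, 0], [0, 0, 0, 7, 0]]

```text
clock: 16.75
ee_pos: [0.6352, 0.1997, 0.1158]
tool_rot: [0.322, 0.947, -0.0, -0.0]
force: [2.1, -0.4, -4.1]
gripper_width: 0.0095
finger_force: 30.0
```

>>> carry_out:
  motion:
    - [[0, 0, 0, 3, 0], [0, 0, 0, 2, 0], [0, 0, 0, 0, 0], [0, 0, 0, 0, 0], [0, 0, 0, 0, 0]]

```text
clock: 17.25
ee_pos: [0.6352, 0.1996, 0.1158]
tool_rot: [0.283, 0.959, -0.0, -0.0]
force: [1.7, -0.3, -2.3]
gripper_width: 0.0095
finger_force: 30.0
```

```bash
python3 st.py
python3 - <<'E'
from h import *
s,p,d=shot('wrist','w4')
shot('scene','s4');shot('side','d4')
a=p[:,:,::-1];b=[cv2.imread(f'pics/{f}.png')[y:y+150,x:x+200] for f,x,y in(('s4',200,170),('d4',160,150))]
o=np.vstack([cv2.resize(i,(380,285)) for i in b]);cv2.imwrite('pics/m4.png',np.hstack([cv2.resize(a,(420,570),interpolation=1) if 0 else cv2.copyMakeBorder(cv2.resize(a,(420,315)),0,255,0,0,0),o]))
E
```

```text
17.25 [0.6352 0.1996 0.1158] yaw 147.1 F [ 1.7 -0.3 -2.3] M [-0.293 -0.709  0.097] j [-0.07  0.79 -0.5   1.54  0.44  0.92  0.29] w 0.00953486945381354
```

View pics/m4.png

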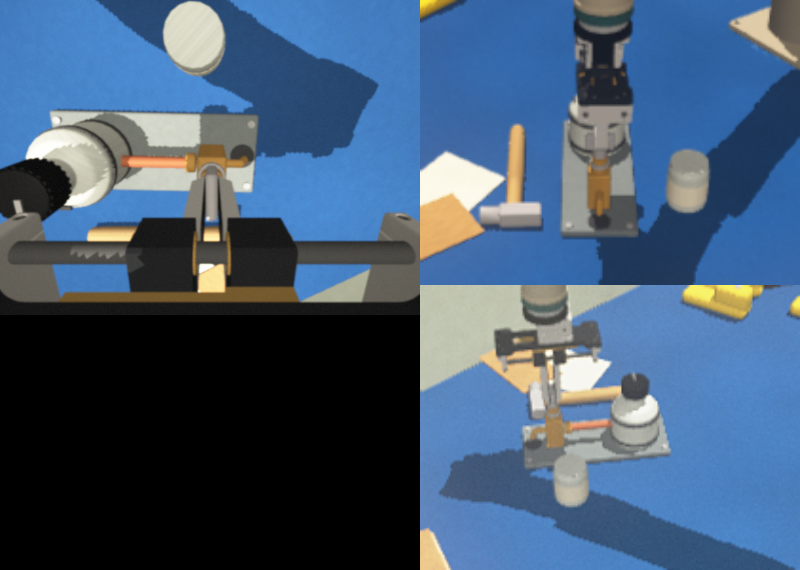

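The wrist picture shows the wing held squarely between the fingers, perpendicular to the dispenser's axis. The cap line still points to its mark, and the tin and hammer are where they were.

```bash
python3 -c "
from station import bot
print(bot.job_done())"
```

```text
the job is handed in; nothing more can be done
None
```

I handed the job in at about 17 s: the cap is tight, and the thumbscrew was seated, backed off about a quarter turn (within roughly 1–2°) and is still gripped there, with the tin and hammer unmoved.

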